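# Let two red tins out of the lever-gated tin rack, one at a time

### The job

The bean filling needs two of the red-labelled tins from the two-lane tin rack. With the fingertips, press the black thumb paddle of the red lane right down so that its gate lifts, keep it down until one tin has rolled out into the trough at the front, then let the paddle come all the way back up so that the next tin rolls down to the gate; do this twice, so that exactly two red tins lie in the trough and the third waits at the closed gate. Do not touch the tins or pick anything up, leave the yellow-labelled lane as it is, and do not disturb the things standing nearby.

Things in the scene. Friction and masses are not known exactly. Their poses are not given: they have to be found in the camera images.
- lane_red: sloping sheet-steel lane (326 x 66 mm, fixed) holding the red-labelled tins; the yellow lane stands beside it, 84 mm away, on the same tubular rack, on either side. Origin on the table under the lane's middle; x level, uphill along the lane, y across, z up. The floor rises by 0.14 rad; tins roll to -x. The lower 130 mm are the open trough, with a lip at x = -0.159
- lane_yellow: the same lane with the three yellow-labelled tins; leave it alone
- lever_red (a joint): rocking lever of the red lane, rad: 0 at rest (gate down, paddle up), 0.60 at its hard stop (paddle down, gate up). A tin can pass under the gate from about 0.5 on, while a rod behind it blocks the next one. A spring brings it back to 0 by itself; it takes about 3 N on the paddle to start and 4 N to hold at the stop
- lever_yellow (a joint): the same for the yellow lane; leave it alone
- pivot_red (a point): pivot of the red lever on the lane's centre line, 120 mm above the table; the lever turns about the lane's y axis, which passes through this point
- paddle_red (a point): centre of the top face of the red lane's paddle, the rack's highest part: a black ribbed pad, 34 mm along the lane, 38 mm across, on a central stem. At rest it is 55 mm uphill of the pivot, 43 mm above it, about 163 mm above the table, uphill edge tilted up 0.3 rad. Pressed, it swings on a 69 mm arc about the pivot, 38 mm down and 15 mm uphill, and ends tilted 0.3 rad the other way
- trough_red (a point): middle of the floor of the red lane's trough, where the released tins collect
- tin_red_1: red-labelled tin, 60 mm diameter, 58 mm long, about 0.18 kg, lying across the lane (its own y axis is its length); origin at its centre. It waits first, against the gate (x about 0.002 in the lane's frame)
- tin_red_2: the same, waiting second (60 mm behind the first)
- tin_red_3: the same, waiting third
- tin_yellow_1: yellow-labelled tin of the same size, first in the other lane
- tin_yellow_2: the same, second in the other lane
- tin_yellow_3: the same, third in the other lane
- flour_shaker: steel flour shaker, 72 mm diameter, 88 mm high, standing beside the rack; origin under its centre
- tub_blue: small white tub with a blue lid, 73 mm diameter, 47 mm high; origin under its centre
- masking_tape: roll of masking tape lying flat, 78 mm diameter, 18 mm high; origin under its centre
- measuring_spoon: steel measuring spoon, 125 x 43 x 14 mm, lying on the table; origin under its centre
Not all that is in view belongs to the job. What is shaped like the tin_red_2 but turquoise is not meant.

How it is judged:
On the way, in this order (a step that is already met when the one before it is completed fails the run):
1. the red lever is down and the first red tin has passed under the gate while the second is held back (value of joint lever_red above 0.4 rad and x of tin_red_1 in the frame of lane_red below -0.035 m and x of tin_red_2 in the frame of lane_red above 0.03 m), for 0.1 s.
2. the red lever is back up and the second red tin waits at the gate (value of joint lever_red below 0.08 rad and x of tin_red_2 in the frame of lane_red between -0.02 and 0.02 m), for 0.2 s.
3. the lever is down again and the second red tin has passed under the gate while the third is held back (value of joint lever_red above 0.4 rad and x of tin_red_2 in the frame of lane_red below -0.035 m and x of tin_red_3 in the frame of lane_red above 0.03 m), for 0.1 s.
At the end, for the whole second after the job is handed in: Two red tins lie at rest in the trough, the third rests at the closed gate (within 20 mm), both levers are back up (under 0.08 rad), every yellow tin is within 20 mm and each thing nearby within 30 mm of where it was (x of tin_red_1 in the frame of lane_red between -0.16 and -0.1 m and x of tin_red_2 in the frame of lane_red between -0.1 and -0.045 m and x of tin_red_3 in the frame of lane_red between -0.02 and 0.02 m and value of joint each of lever_red, lever_yellow below 0.08 rad and linear speed of each of tin_red_1, tin_red_2, tin_red_3 below 0.02 m/s and z of each of tin_red_1, tin_red_2, tin_red_3 in the frame of lane_red below 0.1 m and distance of each of tin_yellow_1, tin_yellow_2, tin_yellow_3 from where it was at the start of the episode below 0.02 m and distance of each of flour_shaker, tub_blue, masking_tape, measuring_spoon from where it was at the start of the episode below 0.03 m); the robot touches nothing.
It fails at once if a third red tin is let out (x of tin_red_3 in the frame of lane_red below -0.03 m).
It fails at once if the robot touches a tin (contact force between any of the fingers, the arm and tin_red_1 above 0.3 N or contact force between any of the fingers, the arm and tin_red_2 above 0.3 N or contact force between any of the fingers, the arm and tin_red_3 above 0.3 N or contact force between any of the fingers, the arm and tin_yellow_1 above 0.3 N or contact force between any of the fingers, the arm and tin_yellow_2 above 0.3 N or contact force between any of the fingers, the arm and tin_yellow_3 above 0.3 N).
It fails at once if the red lane or its lever is pressed with a part of the robot other than the fingers (over 3 N) (contact force between the arm and lane_red above 3 N).
It fails at once if a yellow tin is moved by more than 20 mm or the yellow lever is pressed (over 0.25 rad) (value of joint lever_yellow above 0.25 rad or distance of any of tin_yellow_1, tin_yellow_2, tin_yellow_3 from where it was at the start of the episode above 0.02 m).
It fails at once if one of the things nearby is moved by more than 30 mm (distance of any of flour_shaker, tub_blue, masking_tape, measuring_spoon from where it was at the start of the episode above 0.03 m).
It also fails if it takes over 48 s, if anything falls off the work surface, if the arm or the gripper's body presses on something with over 40 N, if the wrist force passes 120 N, or if a joint passes its speed limit or range.

### The arm

A 6-joint arm with a two-finger parallel gripper is mounted at the origin on the work surface; the furniture and walls round the work are solid. World frame = base frame: x ahead of the robot, y to its left, z up, the work surface at z = 0. Lengths are in m, angles in rad, forces in N, time in s.
With the tool pointing down it reaches from about 0.325 to 0.85 m from the base axis. Payload 15.5 kg.
Tool frame: the origin (TCP) lies at the very end of the fingers, on their centre line; the grasp point (between the pads) lies 19 mm behind it; z points along the fingers, y is the direction in which the jaws open and shut (so a half turn about z gives the same grasp; the last joint's range is limited). The gripper opens to 91 mm and grips with 3 to 60 N. Pads are 32 mm wide; open, the fingers measure 118 mm over their backs; the gripper's body (76 mm by 178 mm) begins 60 mm behind the grasp point.
Start: joints at [-1.288, 0.494, 1.345, -0, 1.302, -0.096], TCP at [0.231, -0.581, 0.214] pointing down, gripper open.
Joint ranges: [-2.91, 2.91], [-0.82, 2.16], [0.22, 2.67], [-1.22, 4.37], [0.12, 2.79], [-3.08, 3.08]. Speed limits (rad/s): [1.89, 1.89, 2.57, 3.01, 3.01, 3.01].

### API

Orientations are given as a unit quaternion [x, y, z, w].
In Python, from workcell import robot gives the robot as it stands.
- The arm moves only by the shell command python3 -m inch 'ROWS' [FORCE]. ROWS is JSON, a list of rows, each an object of numbers: "rx", "ry", "rz": the turn, a rotation vector about the world's x, y, z in rad; "dx", "dy", "dz": the shift along the world's x, y, z in m; "claw": the closure in counts, from 0 (fully open) to 255 (shut). A call has 1 to 5 rows; each row is the pose to reach, as a shift and turn from the pose commanded when the call began; what a row does not reach only later rows make up. A row lasts 1/12 s, in which the tool goes at most 41.7 mm and 7.16 degrees, less where a joint would pass 70% of its speed; a pose out of reach is approached as far as the arm can. A call with a gripper value outside its range is refused whole. The fingers move at their own pace and stop on an object; FORCE is the grip in N (left out, the last holds). Time passes only in rows, so rows that repeat a pose let the fingers close. It gives the time, the measured TCP pose, the force and the opening at its end, in the units of the state.
- robot.observe(): the state, without advancing time (a new reading comes with each control period).
- robot.capture(name): name is "scene" or "top"; returns a dict with "pixels" (400x640x3 uint8, blue, green, red), "intrinsics" (3x3 intrinsics, pixels), "rvec" (rotation vector, rad) and "tvec" (3), from world to camera coordinates, as OpenCV has them. Camera axes: x right, y down, z forward; pixel columns grow to the right and rows downward; lengths in m; the calibration is good to about 2 mm. A picture is of the moment at which its call begins. There is no depth.
- robot.job_done(): hands the job in, once; it reports no verdict.
Trained networks look in a picture, given as the dict that the camera call returned (one of the last four; its "shot" number tells which), for a name from the list of things; names that differ only in an ending like _2 or _b are one class to them, and where a whole thing is asked for, a point or a joint stands for the part that bears it (a point fixed in the world has none). Each returns a list of dicts, best first, with "score" (0 to 1); they miss things now and then, are a little off and sometimes report something else, mostly with a low value. They report only what shows in the picture. A call takes as long as a camera call. They do not tell look-alikes from the thing itself.
- robot.find_in(label, picture): "rect" ([centre column, centre row, width, height] in pixels, round what is visible of it).
The state is a dict: "time": time; "joints": joint angles; "joint_vel": joint speeds; "effort": joint torques, N m; "position": TCP position; "eef_rot": TCP orientation; "ft_force": force on the tool from outside, world axes, zero at the start; "moment": the same for the moment, N m; "opening": finger opening in m.
Only numpy, scipy, OpenCV 4.12 (cv2) and the standard library are available. Lean on these libraries where they do the work, as an engineer would, in place of code of your own. Each camera call takes 0.05 s, during which the arm holds its last target. There are 200 camera calls.

## Working session

There is one attempt and no reset: what is moved stays moved. The work goes in short steps, Python scripts to look and compute and a shell command to move; the robot and the scene stay as the last step left them, time stands still between calls to the robot, and variables do not carry over. Pictures are saved under pics/ and viewed, about 8 in all and at most 12, crops included, and the job is handed in when it is done.

```bash
mkdir -p pics
cat > h.py <<'E'
import numpy as np, cv2
from workcell import robot
def P(c):
    R=cv2.Rodrigues(np.array(c["rvec"],float))[0]; return np.array(c["intrinsics"],float),R,np.array(c["tvec"],float).ravel()
def onz(c,uv,z):
    K,R,t=P(c); d=R.T@np.linalg.solve(K,[uv[0],uv[1],1.]); o=-R.T@t
    return o+d*(z-o[2])/d[2]
def proj(c,X):
    K,R,t=P(c); p=K@(R@np.array(X,float)+t); return p[:2]/p[2]
E
python3 - <<'E'
from h import *
np.set_printoptions(precision=3,suppress=True)
for n in("scene","top"):
    c=robot.capture(n); cv2.imwrite(f"pics/{n}0.png",c["pixels"]); K,R,t=P(c); print(n,"cam",-R.T@t,"fwd",R[2])
    for l in("paddle_red","lane_red","lane_yellow","tin_red_1","tin_yellow_1","flour_shaker"):
        for d in robot.find_in(l,c)[:4]: print(l,round(d["score"],2),np.round(d["rect"]))
o=robot.observe(); print(o["time"],o["position"],o["eef_rot"],o["opening"],o["ft_force"])
E
```

```text
scene cam [ 1.051 -0.335  0.948] fwd [-0.518  0.305 -0.799]
paddle_red 0.79 [379. 183.  43.  23.]
paddle_red 0.33 [380. 196.  96.  75.]
lane_red 0.89 [380. 199. 101.  76.]
lane_yellow 0.56 [358. 211.  98.  80.]
tin_red_1 0.97 [409. 212.  31.  29.]
tin_red_1 0.94 [391. 200.  34.  26.]
tin_red_1 0.57 [341. 144.  18.  28.]
tin_red_1 0.43 [382. 185.  15.  24.]
tin_yellow_1 0.71 [358. 205.  14.  23.]
tin_yellow_1 0.66 [368. 216.  33.  26.]
tin_yellow_1 0.66 [384. 230.  33.  29.]
tin_yellow_1 0.58 [320. 265.  26.  29.]
flour_shaker 0.96 [294. 236.  20.  28.]
top cam [0.446 0.014 0.981] fwd [ 0.071 -0.033 -0.997]
paddle_red 0.75 [250. 182.  38.  50.]
lane_red 0.66 [252. 192.  54. 141.]
lane_red 0.41 [242. 142.  26.  31.]
lane_red 0.37 [350. 157.  27.  23.]
lane_yellow 0.64 [286. 186.  51. 138.]
lane_yellow 0.31 [283. 178.  36.  51.]
tin_red_1 0.89 [247. 167.  28.  28.]
tin_red_1 0.86 [253. 192.  30.  23.]
tin_red_1 0.85 [236. 294.  28.  36.]
tin_red_1 0.59 [243. 142.  27.  29.]
tin_yellow_1 0.84 [277. 137.  28.  31.]
tin_yellow_1 0.76 [281. 161.  24.  26.]
tin_yellow_1 0.44 [285. 177.  37.  53.]
flour_shaker 0.62 [362. 193.  33.  27.]
0.7 [ 0.231 -0.581  0.214] [0.982 0.188 0.    0.   ] 0.09137227613768872 [-0.252 -0.895 -0.021]
```

Run:
```python
from h import *
a=cv2.imread("pics/scene0.png")[110:290,270:450];b=cv2.imread("pics/top0.png")[100:300,200:400]
cv2.imwrite("pics/c0.png",np.hstack([cv2.resize(a,(400,400),interpolation=3),cv2.resize(b,(400,400),interpolation=3)]))
```

```text
(no output)
```

View pics/c0.png

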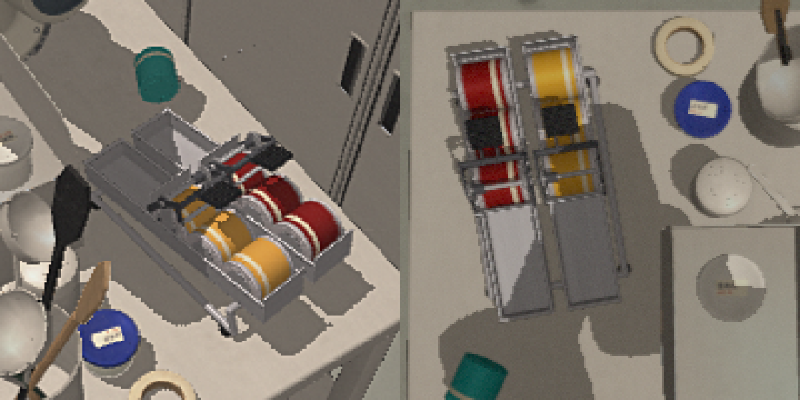

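View pics/scene0.png

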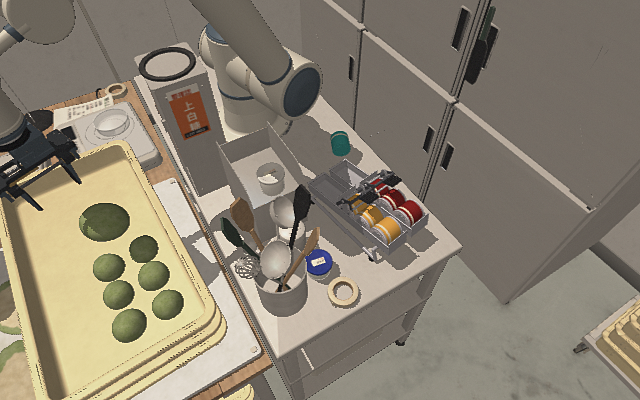

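The picture shows the red lane on the right side of the scene view (tins at (409,212) and (391,200)). In the top view it is the left lane, with paddles near full-image (242,164) for red and (280,160) for yellow. The turquoise tin stands separately, downhill of the rack. Now I'll fit the lane in the world frame.

Run:
```python
from h import *
np.set_printoptions(precision=3,suppress=True)
c=robot.capture("top"); g=c["pixels"].max(2)
for nm,(u,v) in dict(red=(242,164),yel=(280,160)).items():
    m=(g[v-14:v+14,u-14:u+14]<45).astype(np.uint8)
    n,l,s,ce=cv2.connectedComponentsWithStats(m); k=1+s[1:,4].argmax(); uv=ce[k]+[u-14,v-14]
    print(nm,s[k],uv,onz(c,uv,.163))
f=lambda x,y:(200+(x-400)/2,100+y/2)
# red lane lower lip corners, upper-end corners (wall tops), by eye
for n,p,z in [("lipL",(497,318),.05),("lipR",(552,310),.05),("topL",(447,45),.1),("topR",(510,40),.1),("ylipL",(567,306),.05),("ylipR",(620,298),.05),("boxUL",(668,228),0.1),("tub",(702,108),.047),("tape",(684,46),.018),("shaker",(724,186),.088),("pot",(790,90),.15),("teal",(475,380),.06),("edge",(415,12),0)]:
    print(n,onz(c,f(*p),z))
s=robot.capture("scene")
for n,p in [("redpad",(277,157)),("yelpad",(222,192))]:
    uv=(270+p[0]*.45,110+p[1]*.45); print(n,uv,onz(s,uv,.163))
d={}
for n in("lane_red","paddle_red"):
    for q in robot.find_in(n,s)[:1]: print(n,q["rect"])
b=c["pixels"];cv2.imwrite("pics/t1.png",np.hstack([cv2.resize(b[125:225,215:315],(400,400),interpolation=0),cv2.resize(b,(400,250))[:, :].repeat(1,0) if 0 else cv2.resize(s["pixels"][160:240,340:440],(400,400),interpolation=0)]))
```

```text
red [  5   8  18  17 245] [241.796 165.78 ] [0.582 0.156 0.163]
yel [  5   6  18  16 223] [279.561 159.762] [0.595 0.074 0.163]
lipL [0.37  0.159 0.05 ]
lipR [0.379 0.092 0.05 ]
topL [0.696 0.211 0.1  ]
topR [0.702 0.137 0.1  ]
ylipL [0.384 0.074 0.05 ]
ylipR [0.392 0.009 0.05 ]
boxUL [ 0.476 -0.048  0.1  ]
tub [ 0.629 -0.097  0.047]
tape [ 0.717 -0.079  0.018]
shaker [ 0.526 -0.117  0.088]
pot [ 0.629 -0.185  0.15 ]
teal [0.298 0.184 0.06 ]
edge [0.769 0.275 0.   ]
redpad (394.65, 180.65) [0.589 0.16  0.163]
yelpad (369.9, 196.4) [0.598 0.075 0.163]
lane_red [378.1, 199.8, 96.3, 76.5]
paddle_red [381.3, 181.1, 41.6, 26.9]
```

View pics/t1.png

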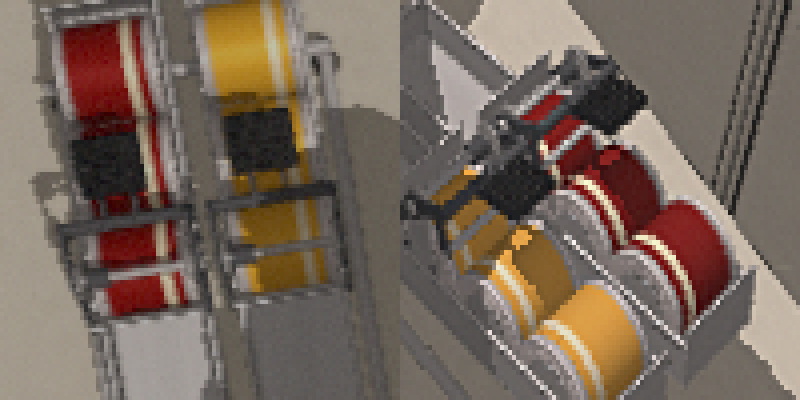

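View pics/top0.png

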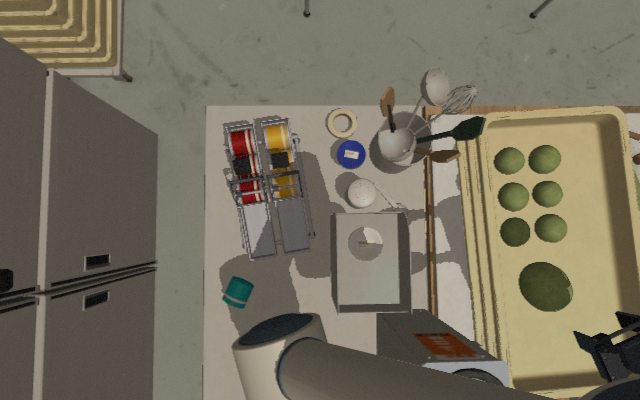

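Crops agree: the red pad is centred near (242,166) in the top view and (393,179) in the scene view. That puts it at about (0.583, 0.157, 0.163), with lane yaw about 0.155. The yellow paddle is 83 mm away, which matches the given spacing. Before transit I need the heights of the tall obstacles (utensils, box, flour bag).

Run:
```python
from h import *
np.set_printoptions(precision=3,suppress=True)
c=robot.capture("top");s=robot.capture("scene")
def tri(a,b):
    A=[];
    for q,uv in((c,a),(s,b)):
        K,R,t=P(q); A.append(K@np.c_[R,t])
    X=cv2.triangulatePoints(A[0],A[1],np.array(a,float),np.array(b,float)).ravel(); X=X[:3]/X[3]
    return X, proj(c,X)-a
for n,a,b in [("blackspat",(470,128),(304,192)),("wood1",(388,98),(240,212)),("wood2",(445,156),(312,240)),("ladle",(436,84),(277,258)),("bagcorner",(378,313),(137,60)),("bagrim?",(505,362),(178,112)),("paddle",(242,166.3),(393,178.6)),("box",(331,212),(267,125)),("box2",(410,212),(300,195))]: print(n,*tri(a,b))
cv2.imwrite("pics/s1.png",cv2.resize(s["pixels"][30:330,120:360],(640,800)[:1]+(600,)))
```

```text
blackspat [ 0.638 -0.19   0.422] [-31.099 -27.458]
wood1 [ 0.645 -0.193  0.365] [40.96  10.067]
wood2 [ 0.638 -0.195  0.277] [-29.944 -30.096]
ladle [ 0.709 -0.228  0.307] [0.033 0.018]
bagcorner [ 0.336 -0.196  0.528] [105.544   4.24 ]
bagrim? [ 0.241 -0.279  0.353] [-19.217 -12.788]
paddle [0.581 0.157 0.164] [-0.791 -0.483]
box [ 0.455 -0.068  0.365] [26.612  9.171]
box2 [ 0.517 -0.141  0.249] [-24.416 -21.86 ]
```

View pics/s1.png

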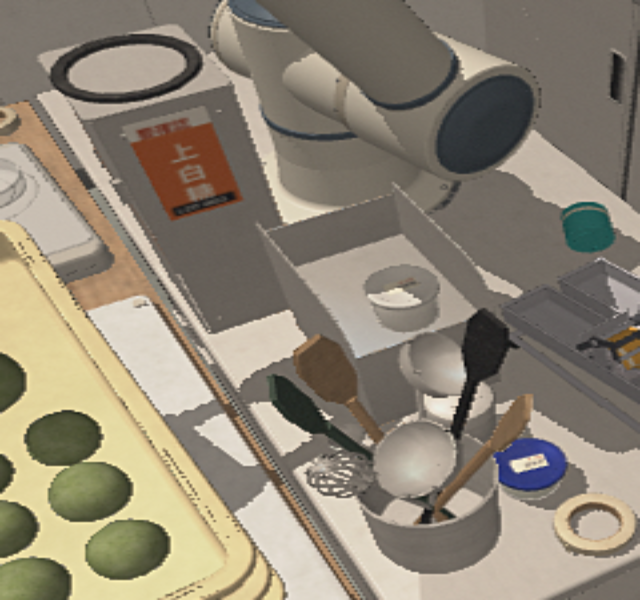

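Run:
```python
from h import *
np.set_printoptions(precision=3,suppress=True)
c=robot.capture("top");s=robot.capture("scene")
A=[(lambda k:k[0]@np.c_[k[1],k[2]])(P(q)) for q in(c,s)]
for n,a,b in [("box1",(507,357),(152,87)),("box2",(413,367),(206,72)),("black",(393,125),(303,200)),("wood",(388,98),(313,240)),("turner",(470,128),(229,232)),("wood3",(445,156),(242,212))]:
    X=cv2.triangulatePoints(A[0],A[1],np.array(a,float),np.array(b,float)).ravel(); X=X[:3]/X[3]; print(n,X,proj(c,X)-a)
```

```text
box1 [ 0.247 -0.285  0.409] [0.495 0.227]
box2 [ 0.224 -0.153  0.385] [3.363 1.577]
black [ 0.629 -0.134  0.329] [-3.315 -1.939]
wood [ 0.693 -0.143  0.276] [-0.203 -0.114]
turner [ 0.621 -0.282  0.322] [0.131 0.068]
wood3 [ 0.575 -0.24   0.301] [-0.813 -0.432]
```

```bash
python3 -m inch '[{"dz":0.04,"claw":255},{"dz":0.08,"claw":255},{"dz":0.12,"claw":255},{"dz":0.16,"rz":-0.11,"claw":255},{"dz":0.2,"rz":-0.22,"claw":255}]' 20; python3 -m inch '[{"dz":0.04,"claw":255},{"dz":0.05,"dx":0.03,"dy":0.03,"claw":255},{"dz":0.05,"dx":0.055,"dy":0.06,"claw":255},{"dz":0.05,"dx":0.08,"dy":0.09,"claw":255},{"dz":0.05,"dx":0.105,"dy":0.12,"claw":255}]'
```

```text
invalid input
invalid input
```

```bash
python3 -m inch '[{"rx":0,"ry":0,"rz":0,"dx":0,"dy":0,"dz":0.04,"claw":255},{"rx":0,"ry":0,"rz":0,"dx":0,"dy":0,"dz":0.08,"claw":255},{"rx":0,"ry":0,"rz":0,"dx":0,"dy":0,"dz":0.12,"claw":255},{"rx":0,"ry":0,"rz":-0.11,"dx":0,"dy":0,"dz":0.16,"claw":255},{"rx":0,"ry":0,"rz":-0.22,"dx":0,"dy":0,"dz":0.2,"claw":255}]' 20
```

```text
time: 1.52
position: [0.231, -0.5802, 0.4161]
eef_rot: [0.997, 0.077, 0.0, 0.0]
ft_force: [-0.3, -0.9, -1.1]
opening: 0.0603
```

Every key is required in each row. I'll go on along the arc.

```bash
python3 -m inch '[{"rx":0,"ry":0,"rz":0,"dx":0,"dy":0,"dz":0.04,"claw":255},{"rx":0,"ry":0,"rz":0,"dx":0.025,"dy":0.03,"dz":0.05,"claw":255},{"rx":0,"ry":0,"rz":0,"dx":0.05,"dy":0.06,"dz":0.05,"claw":255},{"rx":0,"ry":0,"rz":0,"dx":0.075,"dy":0.09,"dz":0.05,"claw":255},{"rx":0,"ry":0,"rz":0,"dx":0.1,"dy":0.12,"dz":0.05,"claw":255}]'
python3 -m inch '[{"rx":0,"ry":0,"rz":0,"dx":0.025,"dy":0.03,"dz":0,"claw":255},{"rx":0,"ry":0,"rz":0,"dx":0.05,"dy":0.06,"dz":0,"claw":255},{"rx":0,"ry":0,"rz":0,"dx":0.075,"dy":0.09,"dz":0,"claw":255},{"rx":0,"ry":0,"rz":0,"dx":0.1,"dy":0.12,"dz":0,"claw":255},{"rx":0,"ry":0,"rz":0,"dx":0.125,"dy":0.15,"dz":0,"claw":255}]'
```

```text
time: 1.93
position: [0.3318, -0.4594, 0.4641]
eef_rot: [0.997, 0.079, 0.0, 0.0]
ft_force: [0.7, -0.4, 0.6]
opening: 0.0274
time: 2.35
position: [0.457, -0.309, 0.4641]
eef_rot: [0.997, 0.079, 0.0, 0.0]
ft_force: [0.6, -0.1, -0.7]
opening: 0.001
```

```bash
python3 -m inch '[{"rx":0,"ry":0,"rz":0,"dx":0.01,"dy":0.035,"dz":0,"claw":255},{"rx":0,"ry":0,"rz":0,"dx":0.02,"dy":0.07,"dz":0,"claw":255},{"rx":0,"ry":0,"rz":0,"dx":0.03,"dy":0.105,"dz":0,"claw":255},{"rx":0,"ry":0,"rz":0,"dx":0.045,"dy":0.14,"dz":0,"claw":255},{"rx":0,"ry":0,"rz":0,"dx":0.055,"dy":0.175,"dz":0,"claw":255}]'
```

```text
time: 2.77
position: [0.5116, -0.1339, 0.464]
eef_rot: [0.997, 0.079, 0.0, 0.0]
ft_force: [0.3, 0.0, -0.2]
opening: 0.0009
```

```bash
python3 -m inch '[{"rx":0,"ry":0,"rz":0,"dx":0.01,"dy":0.038,"dz":0,"claw":255},{"rx":0,"ry":0,"rz":0,"dx":0.02,"dy":0.076,"dz":0,"claw":255},{"rx":0,"ry":0,"rz":0,"dx":0.03,"dy":0.114,"dz":0,"claw":255},{"rx":0,"ry":0,"rz":0,"dx":0.04,"dy":0.152,"dz":0,"claw":255},{"rx":0,"ry":0,"rz":0,"dx":0.05,"dy":0.19,"dz":0,"claw":255}]'
python3 -m inch '[{"rx":0,"ry":0,"rz":0,"dx":0.01,"dy":0.038,"dz":0,"claw":255},{"rx":0,"ry":0,"rz":0,"dx":0.018,"dy":0.075,"dz":0,"claw":255},{"rx":0,"ry":0,"rz":0,"dx":0.025,"dy":0.101,"dz":0,"claw":255},{"rx":0,"ry":0,"rz":0,"dx":0.025,"dy":0.101,"dz":-0.04,"claw":255},{"rx":0,"ry":0,"rz":0,"dx":0.025,"dy":0.101,"dz":-0.08,"claw":255}]'
python3 -m inch '[{"rx":0,"ry":0,"rz":0,"dx":0,"dy":0,"dz":-0.04,"claw":255},{"rx":0,"ry":0,"rz":0,"dx":0,"dy":0,"dz":-0.08,"claw":255},{"rx":0,"ry":0,"rz":0,"dx":0,"dy":0,"dz":-0.12,"claw":255},{"rx":0,"ry":0,"rz":0,"dx":0,"dy":0,"dz":-0.16,"claw":255},{"rx":0,"ry":0,"rz":0,"dx":0,"dy":0,"dz":-0.18,"claw":255}]'
python3 - <<'E'
from h import *
c=robot.capture("top");s=robot.capture("scene")
print(robot.observe()["position"])
cv2.imwrite("pics/a1.png",np.hstack([cv2.resize(s["pixels"][120:240,330:450],(400,400),interpolation=3),cv2.resize(c["pixels"][120:240,200:320],(400,400),interpolation=3)]))
E
```

```text
time: 3.18
position: [0.5611, 0.0563, 0.4641]
eef_rot: [0.997, 0.079, 0.0, 0.0]
ft_force: [0.8, -1.1, 0.1]
opening: 0.0004
time: 3.6
position: [0.5873, 0.1573, 0.3844]
eef_rot: [0.997, 0.081, 0.002, -0.0]
ft_force: [1.4, -0.6, -2.1]
opening: 0.0002
time: 4.02
position: [0.5839, 0.1549, 0.1994]
eef_rot: [0.997, 0.079, -0.003, 0.0]
ft_force: [0.7, -0.5, -0.4]
opening: 0.0007
[0.58395073 0.15494068 0.20039815]
```

View pics/a1.png

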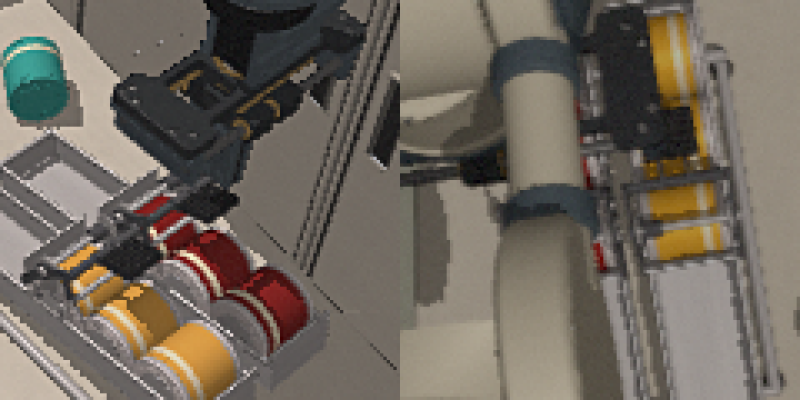

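The fingertips stand directly over the red paddle (tip near (215,180) and paddle (225,200) in the left crop), and the rack is undisturbed. Lowering to just above contact, then pressing along the arc.

```bash
python3 -m inch '[{"rx":0,"ry":0,"rz":0,"dx":0.001,"dy":0.001,"dz":-0.015,"claw":255},{"rx":0,"ry":0,"rz":0,"dx":0.001,"dy":0.002,"dz":-0.025,"claw":255},{"rx":0,"ry":0,"rz":0,"dx":0.001,"dy":0.002,"dz":-0.03,"claw":255},{"rx":0,"ry":0,"rz":0,"dx":0.001,"dy":0.002,"dz":-0.034,"claw":255},{"rx":0,"ry":0,"rz":0,"dx":0.001,"dy":0.002,"dz":-0.036,"claw":255}]'
python3 -m inch '[{"rx":0,"ry":0,"rz":0,"dx":0.003,"dy":0,"dz":-0.006,"claw":255},{"rx":0,"ry":0,"rz":0,"dx":0.006,"dy":0.001,"dz":-0.012,"claw":255},{"rx":0,"ry":0,"rz":0,"dx":0.008,"dy":0.001,"dz":-0.018,"claw":255},{"rx":0,"ry":0,"rz":0,"dx":0.01,"dy":0.001,"dz":-0.024,"claw":255},{"rx":0,"ry":0,"rz":0,"dx":0.012,"dy":0.002,"dz":-0.028,"claw":255}]'
```

```text
time: 4.53
position: [0.5874, 0.1574, 0.1683]
eef_rot: [0.997, 0.079, 0.0, -0.0]
ft_force: [-0.3, -0.3, 0.5]
opening: 0.0004
time: 4.95
position: [0.5995, 0.159, 0.1401]
eef_rot: [0.997, 0.079, 0.0, 0.0]
ft_force: [-12.6, -10.4, 39.4]
opening: 0.0004
```

Force is higher than expected, so I'll look before pressing further.

Run:
```python
from h import *
c=robot.capture("top");s=robot.capture("scene");o=robot.observe()
print(o["time"],o["position"],o["ft_force"],o["moment"],proj(s,o["position"]))
cv2.imwrite("pics/a2.png",np.hstack([cv2.resize(s["pixels"][140:240,330:430],(400,400),interpolation=3),cv2.resize(c["pixels"][140:240,210:310],(400,400),interpolation=3)]))
```

```text
5.05 [0.59939081 0.1588964  0.14027043] [-3.27412936 -4.64597378 17.53602296] [-0.84935137  1.02621354  0.05612145] [395.62843867 188.91342462]
```

View pics/a2.png

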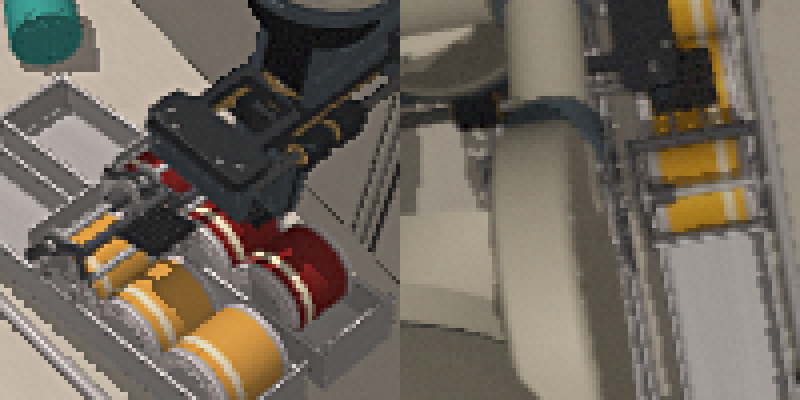

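```bash
python3 -m inch '[{"rx":0,"ry":0,"rz":0,"dx":0,"dy":0,"dz":0,"claw":255},{"rx":0,"ry":0,"rz":0,"dx":0,"dy":0,"dz":0,"claw":255}]'; python3 -m inch '[{"rx":0,"ry":0,"rz":0,"dx":0.001,"dy":0,"dz":-0.003,"claw":255},{"rx":0,"ry":0,"rz":0,"dx":0.001,"dy":0,"dz":-0.003,"claw":255}]'
```

```text
time: 5.22
position: [0.5993, 0.1589, 0.1404]
eef_rot: [0.997, 0.079, 0.0, 0.0]
ft_force: [-3.5, -3.5, 15.7]
opening: 0.0002
time: 5.38
position: [0.6, 0.1589, 0.1383]
eef_rot: [0.997, 0.079, 0.0, 0.0]
ft_force: [-10.9, -4.3, 34.5]
opening: 0.0006
```

Run:
```python
from h import *
s=robot.capture("scene");o=robot.observe()
print(o["time"],o["position"],o["ft_force"])
for l in("tin_red_1","paddle_red"):
    for d in robot.find_in(l,s)[:4]: print(l,round(d["score"],2),np.round(d["rect"]))
cv2.imwrite("pics/a3.png",cv2.resize(s["pixels"][150:225,345:425],(800,600),interpolation=2))
u=np.array([.988,.154,0]);v=np.array([-.154,.988,0]);z=np.array([0,0,1.]);p=np.array([.582,.157,.164])-.055*u-.043*z
for th in(0,.3,.6):
    a=np.arctan2(43,55)-th; ce=p+.0698*(np.cos(a)*u+np.sin(a)*z); t=.3-th; e=np.cos(t)*u+np.sin(t)*z
    print(th,ce,[tuple(np.round((proj(s,ce+i*.017*e+j*.019*v)-[345,150])*[10,8]).astype(int)) for i,j in((1,1),(1,-1),(-1,-1),(-1,1))])
print("tip",(proj(s,o["position"])-[345,150])*[10,8])
```

```text
5.4333 [0.60001242 0.158959   0.13839527] [-11.24970034  -4.50430684  33.49937243]
tin_red_1 0.75 [388. 200.  26.  18.]
tin_red_1 0.71 [401. 210.  29.  31.]
tin_red_1 0.68 [341. 145.  18.  25.]
paddle_red 0.6 [376. 186.  45.  26.]
0 [0.58198907 0.1569983  0.16399135] [(np.int64(572), np.int64(222)), (np.int64(469), np.int64(282)), (np.int64(373), np.int64(242)), (np.int64(475), np.int64(184))]
0.3 [0.5921149  0.15857661 0.14582087] [(np.int64(589), np.int64(288)), (np.int64(488), np.int64(347)), (np.int64(393), np.int64(284)), (np.int64(495), np.int64(227))]
0.6 [0.59648317 0.1592575  0.1254332 ] [(np.int64(584), np.int64(343)), (np.int64(484), np.int64(402)), (np.int64(400), np.int64(323)), (np.int64(500), np.int64(266))]
tip [506.88920334 316.07127282]
```

View pics/a3.png

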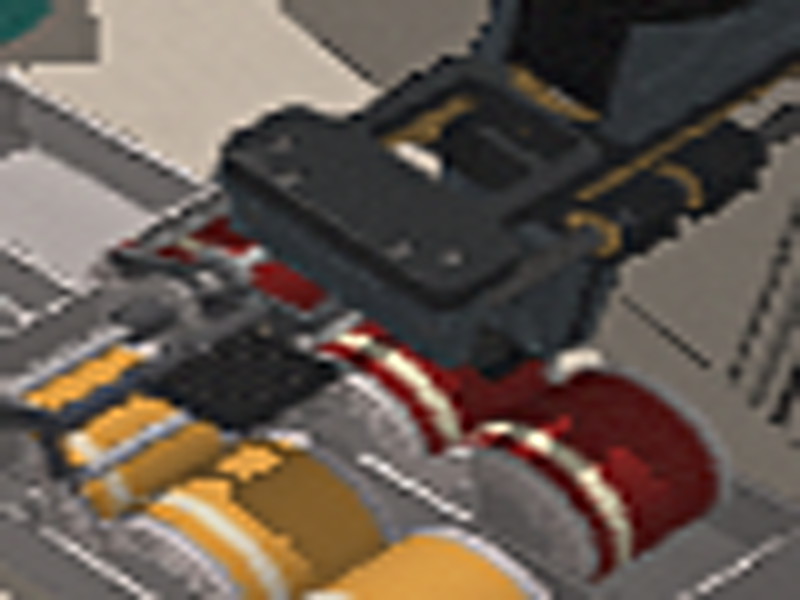

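Run:
```python
from h import *
np.set_printoptions(precision=1,suppress=True)
s=robot.capture("scene");o=robot.observe();print(o["time"],o["ft_force"])
u=np.array([.988,.154,0]);v=np.array([-.154,.988,0]);O=np.array([.5316,.150,0])
a=cv2.imread("pics/scene0.png");b=s["pixels"].copy()
def draw(im,us,col,z0):
    big=cv2.resize(im[150:225,335:425],(540,450)[:1]+(450,),interpolation=2)
    for x in us:
        for side in(-.029,.029):
            pts=[]
            for t in np.linspace(0,2*np.pi,40):
                X=O+(x+.03*np.cos(t))*u+side*v; X[2]=z0+.141*x+.03*np.sin(t); pts.append((proj(s,X)-[335,150])*6)
            cv2.polylines(big,[np.int32(pts)],True,col,1)
    return big
A=draw(a,(.002,.062,.122),(0,255,0),.07);B=draw(b,(.045,.105),(0,255,0),.07);B2=draw(b,(),(0,0,0),.07)
cv2.imwrite("pics/a4.png",cv2.resize(np.hstack([A,B]),(800,450*800//1080)))
```

```text
5.5833 [-10.9  -4.1  33. ]
```

View pics/a4.png

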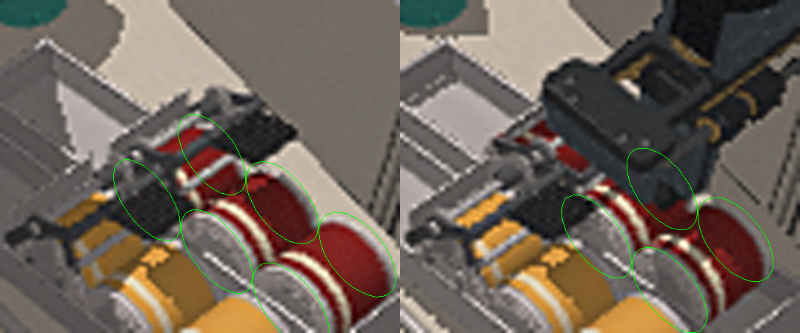

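```bash
python3 - <<'E'
from h import *
o=robot.observe()
S=[((-3.27,-4.65,17.54),(-.849,1.026,.056)),(o["ft_force"],o["moment"])]
print(o["ft_force"],o["moment"],o["effort"])
A=[];B=[]
for F,M in S:
    x,y,z=F; A+=[[0,z,-y],[-z,0,x],[y,-x,0]]; B+=list(M)
print(np.linalg.lstsq(np.array(A),np.array(B),rcond=None))
E
python3 -m inch '[{"rx":0,"ry":0,"rz":0,"dx":-0.003,"dy":0,"dz":0,"claw":255},{"rx":0,"ry":0,"rz":0,"dx":-0.004,"dy":0,"dz":0,"claw":255}]'
python3 -c "
from h import *
o=robot.observe();print(o['position'],o['ft_force'],o['moment'])"
```

```text
[-10.92820673  -4.10052258  32.98544584] [-0.8832937   2.47546702  0.0570246 ] [ 8.50706846e-01 -7.09819794e+01 -3.11423850e+01  8.46227724e-01
 -4.45993200e+00  3.57127574e-02]
(array([-0.02949328, -0.00961681, -0.13982965]), array([0.00842097]), np.int32(3), array([39.55055783, 39.4278926 ,  3.11254083]))
time: 5.75
position: [0.5994, 0.159, 0.139]
eef_rot: [0.997, 0.079, 0.004, 0.0]
ft_force: [11.6, -4.4, 21.0]
opening: 0.0008
[0.59936755 0.15900356 0.13903836] [11.58284867 -4.37714842 20.98686491] [-0.95504224 -1.90157173  0.10541715]
```

Moments place the contact at the fingertips (about 13 mm on the downhill side), so the paddle is being pressed but is blocked near 0.4 rad. The tins have crept about 17 mm and no tin is in the trough. My press was too slow, so the tins crept under the half-open gate. I'll release fully, check, then press quickly.

```bash
python3 -m inch '[{"rx":0,"ry":0,"rz":0,"dx":-0.002,"dy":0,"dz":0.012,"claw":255},{"rx":0,"ry":0,"rz":0,"dx":-0.005,"dy":-0.001,"dz":0.024,"claw":255},{"rx":0,"ry":0,"rz":0,"dx":-0.006,"dy":-0.002,"dz":0.036,"claw":255},{"rx":0,"ry":0,"rz":0,"dx":-0.006,"dy":-0.002,"dz":0.05,"claw":255},{"rx":0,"ry":0,"rz":0,"dx":-0.006,"dy":-0.002,"dz":0.06,"claw":255}]'
python3 -m inch '[{"rx":0,"ry":0,"rz":0,"dx":0,"dy":0,"dz":0,"claw":255},{"rx":0,"ry":0,"rz":0,"dx":0,"dy":0,"dz":0,"claw":255},{"rx":0,"ry":0,"rz":0,"dx":0,"dy":0,"dz":0,"claw":255}]'
python3 - <<'E'
from h import *
s=robot.capture("scene");o=robot.observe();print(o["time"],o["position"],o["ft_force"])
for d in robot.find_in("tin_red_1",s)[:4]: print(round(d["score"],2),np.round(d["rect"]))
u=np.array([.988,.154,0]);v=np.array([-.154,.988,0]);O=np.array([.5316,.150,0])
a=cv2.imread("pics/scene0.png");b=s["pixels"]
def draw(im,us):
    big=cv2.resize(im[150:225,335:425],(480,400),interpolation=2)
    for x in us:
        for side in(-.029,.029):
            pts=[]
            for t in np.linspace(0,2*np.pi,40):
                X=O+(x+.03*np.cos(t))*u+side*v; X[2]=.07+.141*x+.03*np.sin(t); pts.append((proj(s,X)-[335,150])*[480/90,400/75])
            cv2.polylines(big,[np.int32(pts)],True,(0,255,0),1)
    return big[:,:400]
cv2.imwrite("pics/a5.png",np.hstack([draw(a,()),draw(b,(.062,.122))]))
E
```

```text
time: 6.17
position: [0.5901, 0.1572, 0.1985]
eef_rot: [0.997, 0.079, 0.0, -0.0]
ft_force: [-0.6, 1.0, 0.4]
opening: 0.0005
time: 6.42
position: [0.5897, 0.1573, 0.1963]
eef_rot: [0.997, 0.079, -0.0, 0.0]
ft_force: [-0.2, -1.1, -0.4]
opening: 0.0004
6.4667 [0.58969405 0.1572523  0.19614824] [-0.77661192  0.47337218 -0.10379608]
0.86 [402. 208.  23.  25.]
0.73 [368. 180.  26.  16.]
0.72 [378. 186.  46.  30.]
0.56 [342. 144.  21.  27.]
```

View pics/a5.png

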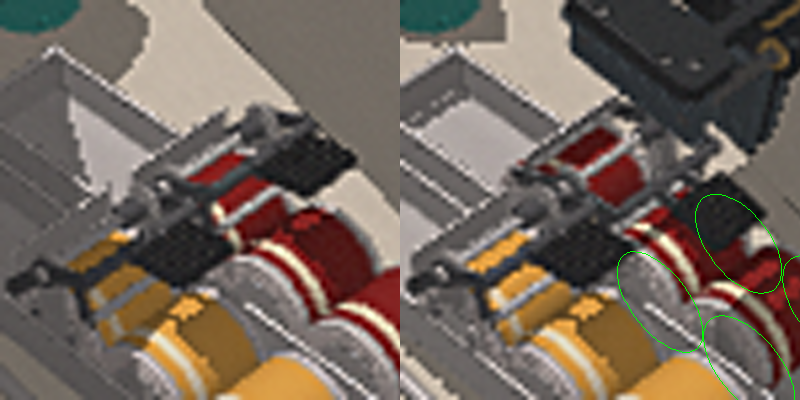

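The released lever has not come back: the red paddle still sits low, at about (396,189), and tin 1 is under the gate around (372,180). I'll back off for a clear top view to understand the jam.

```bash
python3 -m inch '[{"rx":0,"ry":0,"rz":0,"dx":0,"dy":0,"dz":0.04,"claw":255},{"rx":0,"ry":0,"rz":0,"dx":0,"dy":0,"dz":0.08,"claw":255},{"rx":0,"ry":0,"rz":0,"dx":0,"dy":0,"dz":0.12,"claw":255},{"rx":0,"ry":0,"rz":0,"dx":0,"dy":0,"dz":0.16,"claw":255},{"rx":0,"ry":0,"rz":0,"dx":0,"dy":0,"dz":0.2,"claw":255}]'
python3 -m inch '[{"rx":0,"ry":0,"rz":0,"dx":0,"dy":0,"dz":0.04,"claw":255},{"rx":0,"ry":0,"rz":0,"dx":-0.01,"dy":-0.04,"dz":0.05,"claw":255},{"rx":0,"ry":0,"rz":0,"dx":-0.02,"dy":-0.08,"dz":0.06,"claw":255},{"rx":0,"ry":0,"rz":0,"dx":-0.03,"dy":-0.12,"dz":0.07,"claw":255},{"rx":0,"ry":0,"rz":0,"dx":-0.04,"dy":-0.16,"dz":0.07,"claw":255}]'
python3 -m inch '[{"rx":0,"ry":0,"rz":0,"dx":0,"dy":-0.04,"dz":0,"claw":255},{"rx":0,"ry":0,"rz":0,"dx":0,"dy":-0.08,"dz":0,"claw":255},{"rx":0,"ry":0,"rz":0,"dx":0,"dy":-0.1,"dz":0,"claw":255}]'
python3 - <<'E'
from h import *
np.set_printoptions(precision=3,suppress=True)
s=robot.capture("scene");c=robot.capture("top")
u=np.array([.988,.154,0]);v=np.array([-.154,.988,0]);O=np.array([.5316,.150,0])
for n,q in(("scene",s),("top",c)):
  for d in robot.find_in("tin_red_1",q)[:4]:
    X=onz(q,d["rect"][:2],.09)-O; print(n,round(d["score"],2),np.round(d["rect"]),"lane u,v",X@u,X@v)
for im in(cv2.imread("pics/top0.png"),c["pixels"]):
    X=onz(c,(242,150),.1)
i0=cv2.imread("pics/top0.png")
f=lambda q:cv2.resize(q[130:230,225:275],(267,534),interpolation=2)
cv2.imwrite("pics/a6.png",np.hstack([f(i0),f(c["pixels"]),cv2.resize(s["pixels"][160:220,360:390],(267,534),interpolation=2)]))
cv2.imwrite("pics/full_s.png",s["pixels"]);cv2.imwrite("pics/full_t.png",c["pixels"])
for x in(-.16,-.1,-.06,-.03,0,.03,.06):
    X=O+x*u; X[2]=.1; p=proj(c,X); print(x,(p-[225,130])*5.34)
E
```

```text
time: 6.93
position: [0.5896, 0.1572, 0.3983]
eef_rot: [0.997, 0.079, -0.001, 0.0]
ft_force: [1.3, 0.1, 0.8]
opening: 0.0005
time: 7.35
position: [0.5503, -0.0022, 0.4681]
eef_rot: [0.997, 0.08, 0.001, 0.0]
ft_force: [1.2, -1.0, 0.8]
opening: 0.0003
time: 7.6
position: [0.55, -0.1048, 0.4662]
eef_rot: [0.997, 0.078, -0.001, 0.0]
ft_force: [0.5, -0.6, -0.2]
opening: 0.0003
scene 0.85 [339. 146.  18.  27.] lane u,v -0.18079554037363443 0.022069001929997323
scene 0.8 [401. 211.  31.  32.] lane u,v 0.10745686371998159 -0.01122244900110527
scene 0.67 [388. 200.  29.  18.] lane u,v 0.05766792572195268 -0.009360820355067235
scene 0.56 [387. 230.  33.  28.] lane u,v 0.12594438583701945 -0.08197605484435845
top 0.93 [243. 148.  28.  23.] lane u,v 0.10602943882283389 -0.000863219069689678
top 0.91 [238. 293.  33.  35.] lane u,v -0.22823107038906779 0.06394482729161059
top 0.6 [254. 206.  29.  28.] lane u,v -0.03393968018858591 -0.005093791046744279
top 0.59 [246. 176.  31.  23.] lane u,v 0.03743569457910349 0.0032003495862149792
-0.16 [185.833 689.88 ]
-0.1 [164.451 553.02 ]
-0.06 [150.302 462.457]
-0.03 [139.745 394.888]
0 [129.235 327.619]
0.03 [118.772 260.647]
0.06 [108.355 193.972]
```

View pics/a6.png

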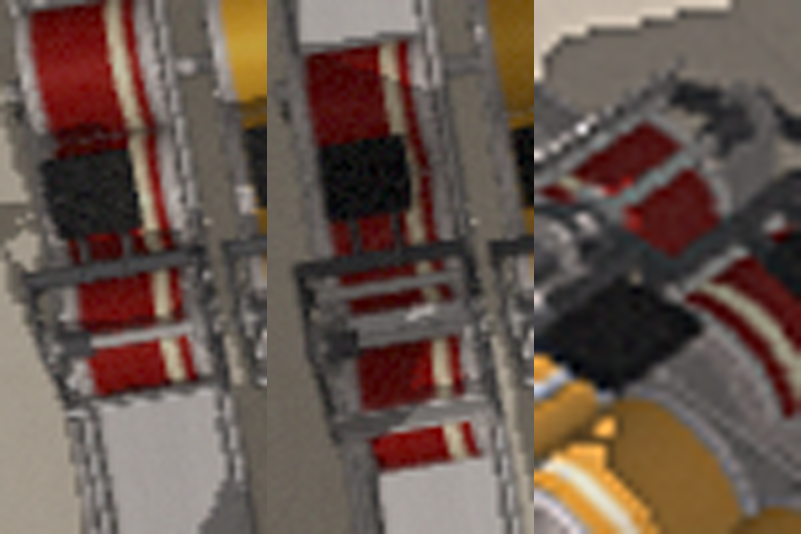

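The top view shows tin 1 at about u = -0.031 with the gate bar resting on it, just downhill of its crown. Tin 2 is at 0.04 with the rod wedged in front of it. Only about 0.05 rad more is needed to free tin 1. I'll go back with better leverage, further uphill on the paddle, and press in steps while watching the force.

```bash
python3 -m inch '[{"rx":0,"ry":0,"rz":0,"dx":0.01,"dy":0.04,"dz":0,"claw":255},{"rx":0,"ry":0,"rz":0,"dx":0.02,"dy":0.08,"dz":0,"claw":255},{"rx":0,"ry":0,"rz":0,"dx":0.03,"dy":0.12,"dz":0,"claw":255},{"rx":0,"ry":0,"rz":0,"dx":0.04,"dy":0.16,"dz":0,"claw":255},{"rx":0,"ry":0,"rz":0,"dx":0.05,"dy":0.2,"dz":0,"claw":255}]'
python3 -m inch '[{"rx":0,"ry":0,"rz":0,"dx":0.003,"dy":0.035,"dz":0,"claw":255},{"rx":0,"ry":0,"rz":0,"dx":0.006,"dy":0.065,"dz":-0.02,"claw":255},{"rx":0,"ry":0,"rz":0,"dx":0.006,"dy":0.066,"dz":-0.06,"claw":255},{"rx":0,"ry":0,"rz":0,"dx":0.006,"dy":0.066,"dz":-0.1,"claw":255},{"rx":0,"ry":0,"rz":0,"dx":0.006,"dy":0.066,"dz":-0.14,"claw":255}]'
python3 -m inch '[{"rx":0,"ry":0,"rz":0,"dx":0,"dy":0,"dz":-0.04,"claw":255},{"rx":0,"ry":0,"rz":0,"dx":0,"dy":0,"dz":-0.08,"claw":255},{"rx":0,"ry":0,"rz":0,"dx":0,"dy":0,"dz":-0.12,"claw":255},{"rx":0,"ry":0,"rz":0,"dx":0,"dy":0,"dz":-0.15,"claw":255},{"rx":0,"ry":0,"rz":0,"dx":0,"dy":0,"dz":-0.15,"claw":255}]'
```

```text
time: 8.22
position: [0.6002, 0.1026, 0.4668]
eef_rot: [0.997, 0.08, -0.0, -0.0]
ft_force: [0.9, -0.5, 0.5]
opening: 0.0004
time: 8.63
position: [0.6056, 0.1675, 0.3252]
eef_rot: [0.997, 0.081, 0.0, -0.0]
ft_force: [1.0, -0.7, -0.3]
opening: 0.0005
time: 9.05
position: [0.6025, 0.1659, 0.1708]
eef_rot: [0.997, 0.08, -0.005, 0.0]
ft_force: [-0.5, -1.1, -0.1]
opening: 0.0005
```

```bash
python3 -m inch '[{"rx":0,"ry":0,"rz":0,"dx":0,"dy":-0.005,"dz":-0.01,"claw":255},{"rx":0,"ry":0,"rz":0,"dx":0,"dy":-0.005,"dz":-0.018,"claw":255},{"rx":0,"ry":0,"rz":0,"dx":0,"dy":-0.005,"dz":-0.025,"claw":255},{"rx":0,"ry":0,"rz":0,"dx":0,"dy":-0.005,"dz":-0.03,"claw":255},{"rx":0,"ry":0,"rz":0,"dx":0,"dy":-0.005,"dz":-0.03,"claw":255}]'
python3 -m inch '[{"rx":0,"ry":0,"rz":0,"dx":0,"dy":0,"dz":-0.002,"claw":255},{"rx":0,"ry":0,"rz":0,"dx":0,"dy":0,"dz":-0.002,"claw":255}]'
```

```text
time: 9.47
position: [0.6066, 0.1601, 0.1468]
eef_rot: [0.997, 0.079, 0.0, -0.0]
ft_force: [-0.2, 0.0, -0.9]
opening: 0.0004
time: 9.63
position: [0.6068, 0.1601, 0.1452]
eef_rot: [0.997, 0.079, 0.0, -0.0]
ft_force: [-0.0, -0.4, -1.3]
opening: 0.0008
```

```bash
for i in 1; do python3 -m inch '[{"rx":0,"ry":0,"rz":0,"dx":0,"dy":0,"dz":-0.002,"claw":255},{"rx":0,"ry":0,"rz":0,"dx":0,"dy":0,"dz":-0.004,"claw":255},{"rx":0,"ry":0,"rz":0,"dx":0,"dy":0,"dz":-0.004,"claw":255}]'; done
python3 -m inch '[{"rx":0,"ry":0,"rz":0,"dx":0,"dy":0,"dz":-0.002,"claw":255},{"rx":0,"ry":0,"rz":0,"dx":0,"dy":0,"dz":-0.002,"claw":255}]'
python3 -m inch '[{"rx":0,"ry":0,"rz":0,"dx":0,"dy":0,"dz":-0.002,"claw":255},{"rx":0,"ry":0,"rz":0,"dx":0,"dy":0,"dz":-0.002,"claw":255}]'
```

```text
time: 9.88
position: [0.6064, 0.16, 0.1407]
eef_rot: [0.997, 0.079, -0.0, -0.0]
ft_force: [-0.3, -0.2, -0.9]
opening: 0.0004
time: 10.05
position: [0.6067, 0.1601, 0.1389]
eef_rot: [0.997, 0.079, 0.0, -0.0]
ft_force: [-0.6, -0.3, 1.9]
opening: 0.0006
time: 10.22
position: [0.6069, 0.1601, 0.1381]
eef_rot: [0.997, 0.079, 0.001, -0.0]
ft_force: [-3.8, -1.3, 19.1]
opening: -0.0
```

```bash
python3 -m inch '[{"rx":0,"ry":0,"rz":0,"dx":0,"dy":0,"dz":-0.002,"claw":255},{"rx":0,"ry":0,"rz":0,"dx":0,"dy":0,"dz":-0.002,"claw":255}]'
python3 -m inch '[{"rx":0,"ry":0,"rz":0,"dx":0,"dy":0,"dz":-0.001,"claw":255},{"rx":0,"ry":0,"rz":0,"dx":0,"dy":0,"dz":-0.001,"claw":255}]'
```

```text
time: 10.38
position: [0.6071, 0.1601, 0.1372]
eef_rot: [0.997, 0.079, 0.001, -0.0]
ft_force: [-8.8, -1.2, 33.8]
opening: 0.0005
time: 10.55
position: [0.6072, 0.1601, 0.1367]
eef_rot: [0.997, 0.079, 0.001, -0.0]
ft_force: [-9.6, -2.2, 39.3]
opening: 0.0002
```

```bash
python3 -m inch '[{"rx":0,"ry":0,"rz":0,"dx":0,"dy":0,"dz":-0.001,"claw":255},{"rx":0,"ry":0,"rz":0,"dx":0,"dy":0,"dz":-0.002,"claw":255},{"rx":0,"ry":0,"rz":0,"dx":0,"dy":0,"dz":-0.002,"claw":255}]'
python3 -m inch '[{"rx":0,"ry":0,"rz":0,"dx":0,"dy":0,"dz":-0.001,"claw":255},{"rx":0,"ry":0,"rz":0,"dx":0,"dy":0,"dz":-0.001,"claw":255}]'
python3 - <<'E'
from h import *
np.set_printoptions(precision=3,suppress=True)
s=robot.capture("scene");o=robot.observe();print(o["time"],o["position"],o["ft_force"])
for d in robot.find_in("tin_red_1",s)[:4]: print(round(d["score"],2),np.round(d["rect"]))
b=s["pixels"].astype(int); m=(b[...,2]>70)&(b[...,1]<.45*b[...,2])&(b[...,0]<.5*b[...,2])
a=cv2.imread("pics/full_s.png").astype(int); m0=(a[...,2]>70)&(a[...,1]<.45*a[...,2])&(a[...,0]<.5*a[...,2])
for q in(m0,m):
    v,u=np.nonzero(q[165:200,350:390]); k=np.argsort(u)[:6]; print(list(zip(u[k]+350,v[k]+165)))
E
```

```text
time: 10.8
position: [0.6075, 0.1602, 0.1352]
eef_rot: [0.997, 0.079, 0.002, -0.0]
ft_force: [-11.1, -2.9, 46.4]
opening: 0.0003
time: 10.97
position: [0.6077, 0.1602, 0.1344]
eef_rot: [0.997, 0.079, 0.002, -0.0]
ft_force: [-11.6, -2.0, 48.7]
opening: 0.0005
11.0167 [0.608 0.16  0.134] [-12.177  -2.204  48.918]
0.8 [341. 145.  18.  26.]
0.74 [351. 171.  22.  29.]
0.61 [386. 200.  28.  20.]
0.55 [401. 209.  30.  27.]
[(np.int64(362), np.int64(181)), (np.int64(363), np.int64(182)), (np.int64(366), np.int64(179)), (np.int64(367), np.int64(178)), (np.int64(367), np.int64(179)), (np.int64(367), np.int64(180))]
[(np.int64(350), np.int64(165)), (np.int64(350), np.int64(166)), (np.int64(350), np.int64(167)), (np.int64(350), np.int64(168)), (np.int64(350), np.int64(174)), (np.int64(350), np.int64(173))]
```

Tin 1 is through the gate: the detection moved to (351,171), rolling into the trough. Holding, then checking.

```bash
python3 -m inch '[{"rx":0,"ry":0,"rz":0,"dx":0,"dy":0,"dz":0,"claw":255},{"rx":0,"ry":0,"rz":0,"dx":0,"dy":0,"dz":0,"claw":255},{"rx":0,"ry":0,"rz":0,"dx":0,"dy":0,"dz":0,"claw":255},{"rx":0,"ry":0,"rz":0,"dx":0,"dy":0,"dz":0,"claw":255}]'
cat >> h.py <<'E'
u=np.array([.988,.154,0]);v=np.array([-.154,.988,0]);O=np.array([.5316,.150,0])
def tins(s):
    for d in robot.find_in("tin_red_1",s)[:6]:
        # lane u whose tin-centre projects nearest the rect centre
        g=np.linspace(-.17,.15,161); q=[]
        for x in g:
            X=O+x*u; X[2]=.07+.141*x; q.append(np.linalg.norm(proj(s,X)-d["rect"][:2]))
        k=int(np.argmin(q)); print(round(d["score"],2),np.round(d["rect"]),"u %.3f err %.1fpx"%(g[k],q[k]))
E
python3 - <<'E'
from h import *
s=robot.capture("scene");o=robot.observe();print(o["time"],o["position"],o["ft_force"]); tins(s)
cv2.imwrite("pics/hold1.png",s["pixels"])
E
```

```text
time: 11.4
position: [0.6077, 0.1602, 0.1345]
eef_rot: [0.997, 0.079, 0.002, -0.0]
ft_force: [-10.8, -1.2, 47.1]
opening: 0.0006
11.45 [0.60766018 0.1602283  0.1344593 ] [-10.5192361   -2.06595108  48.08480557]
0.75 [401. 208.  27.  30.] u 0.098 err 0.2px
0.61 [386. 199.  26.  16.] u 0.046 err 0.8px
0.6 [344. 167.  22.  27.] u -0.132 err 0.7px
```

Tin 1 is in the trough at u ≈ -0.132, with tin 2 held at about 0.04. Releasing fast, then waiting for tin 2 to reach the gate.

```bash
python3 -m inch '[{"rx":0,"ry":0,"rz":0,"dx":0,"dy":0,"dz":0.041,"claw":255},{"rx":0,"ry":0,"rz":0,"dx":-0.005,"dy":0,"dz":0.06,"claw":255},{"rx":0,"ry":0,"rz":0,"dx":-0.01,"dy":-0.001,"dz":0.06,"claw":255},{"rx":0,"ry":0,"rz":0,"dx":-0.012,"dy":-0.001,"dz":0.06,"claw":255},{"rx":0,"ry":0,"rz":0,"dx":-0.012,"dy":-0.001,"dz":0.06,"claw":255}]'
python3 -m inch '[{"rx":0,"ry":0,"rz":0,"dx":0,"dy":0,"dz":0,"claw":255},{"rx":0,"ry":0,"rz":0,"dx":0,"dy":0,"dz":0,"claw":255},{"rx":0,"ry":0,"rz":0,"dx":0,"dy":0,"dz":0,"claw":255},{"rx":0,"ry":0,"rz":0,"dx":0,"dy":0,"dz":0,"claw":255},{"rx":0,"ry":0,"rz":0,"dx":0,"dy":0,"dz":0,"claw":255}]'
python3 - <<'E'
from h import *
s=robot.capture("scene");o=robot.observe();print(o["time"],o["position"],o["ft_force"]); tins(s)
for d in robot.find_in("paddle_red",s)[:2]: print("pad",d["score"],d["rect"])
cv2.imwrite("pics/rel1.png",s["pixels"])
g=s["pixels"].max(2)
# dark pad at rest expected around these pixels
for th in(0,.45):
    a=np.arctan2(43,55)-th; p=np.array([.582,.157,.164])-.055*u; X=p+.0698*np.cos(a)*u; X[2]=.121+.0698*np.sin(a); q=proj(s,X).round().astype(int); print(th,q,g[q[1]-2:q[1]+3,q[0]-2:q[0]+3].mean())
E
```

```text
time: 11.92
position: [0.5937, 0.1589, 0.1903]
eef_rot: [0.997, 0.079, -0.001, 0.0]
ft_force: [0.1, -0.1, -0.7]
opening: 0.0005
time: 12.33
position: [0.5946, 0.159, 0.1905]
eef_rot: [0.997, 0.079, -0.0, 0.0]
ft_force: [-0.3, -0.5, 1.2]
opening: 0.0007
12.3833 [0.59458961 0.15900718 0.19064387] [ 0.30268039 -0.72582533 -0.25560376]
0.92 [342. 145.  23.  26.] u -0.170 err 17.7px
0.85 [343. 167.  26.  27.] u -0.134 err 0.3px
0.64 [389. 200.  28.  28.] u 0.056 err 0.7px
pad 0.72 [380.1, 182.7, 41.8, 22.8]
pad 0.35 [379.5, 204.2, 100.7, 64.9]
0 [392 179] 46.68
0.45 [394 189] 112.04
```

Run:
```python
import cv2,numpy as np
for f in("scene0","rel1","full_s"):
    a=cv2.imread(f"pics/{f}.png").astype(int); m=(a[...,2]>70)&(a[...,1]<.45*a[...,2])&(a[...,0]<.5*a[...,2])
    v,u=np.nonzero(m[172:195,358:390]); print(f,len(u),u.min()+358,u.mean()+358,v.mean()+172)
```

```text
scene0 104 370 380.72115384615387 186.96153846153845
rel1 105 370 380.4 186.8
full_s 113 362 375.1504424778761 182.97345132743362
```

Lane view matches the rest picture: paddle up, tin 2 at the gate and tin 3 behind it. Now a fast second press.

```bash
python3 -m inch '[{"rx":0,"ry":0,"rz":0,"dx":0,"dy":0,"dz":-0.012,"claw":255},{"rx":0,"ry":0,"rz":0,"dx":0,"dy":0,"dz":-0.019,"claw":255},{"rx":0,"ry":0,"rz":0,"dx":0,"dy":0,"dz":-0.019,"claw":255}]'
python3 -m inch '[{"rx":0,"ry":0,"rz":0,"dx":0.01,"dy":0.0015,"dz":-0.039,"claw":255},{"rx":0,"ry":0,"rz":0,"dx":0.01,"dy":0.0015,"dz":-0.039,"claw":255}]'
```

```text
time: 12.73
position: [0.5937, 0.1589, 0.1704]
eef_rot: [0.997, 0.079, -0.001, 0.0]
ft_force: [0.1, 0.2, -0.7]
opening: 0.0003
time: 12.9
position: [0.6077, 0.161, 0.1308]
eef_rot: [0.997, 0.079, 0.002, -0.0]
ft_force: [9.9, 2.3, 12.1]
opening: 0.0006
```

No jam this time (z 0.131, about 12 N). Holding.

```bash
python3 -m inch '[{"rx":0,"ry":0,"rz":0,"dx":0,"dy":0,"dz":-0.001,"claw":255},{"rx":0,"ry":0,"rz":0,"dx":0,"dy":0,"dz":-0.001,"claw":255},{"rx":0,"ry":0,"rz":0,"dx":0,"dy":0,"dz":-0.001,"claw":255},{"rx":0,"ry":0,"rz":0,"dx":0,"dy":0,"dz":-0.001,"claw":255},{"rx":0,"ry":0,"rz":0,"dx":0,"dy":0,"dz":-0.001,"claw":255}]'
python3 - <<'E'
from h import *
s=robot.capture("scene");o=robot.observe();print(o["time"],o["position"],o["ft_force"]); tins(s)
cv2.imwrite("pics/hold2.png",s["pixels"])
E
```

```text
time: 13.32
position: [0.6054, 0.1607, 0.1328]
eef_rot: [0.997, 0.079, 0.001, -0.0]
ft_force: [3.6, 0.7, 7.1]
opening: 0.0006
13.3667 [0.6053869  0.16065999 0.13281288] [3.79727836 0.80902989 6.82087231]
0.97 [344. 167.  28.  26.] u -0.132 err 0.6px
0.78 [388. 200.  25.  20.] u 0.054 err 0.6px
0.66 [341. 145.  20.  25.] u -0.170 err 17.6px
0.57 [357. 177.  21.  21.] u -0.072 err 0.4px
0.29 [380. 203.  94.  66.] u 0.038 err 8.1px
```

Tin 2 is at -0.072 against tin 1 in the trough, and tin 3 is held back. Releasing and retreating.

```bash
python3 -m inch '[{"rx":0,"ry":0,"rz":0,"dx":0,"dy":0,"dz":0.041,"claw":255},{"rx":0,"ry":0,"rz":0,"dx":0,"dy":0,"dz":0.08,"claw":255},{"rx":0,"ry":0,"rz":0,"dx":0,"dy":0,"dz":0.12,"claw":255},{"rx":0,"ry":0,"rz":0,"dx":0,"dy":0,"dz":0.16,"claw":255},{"rx":0,"ry":0,"rz":0,"dx":0,"dy":0,"dz":0.2,"claw":255}]'
python3 -m inch '[{"rx":0,"ry":0,"rz":0,"dx":0,"dy":0,"dz":0.04,"claw":255},{"rx":0,"ry":0,"rz":0,"dx":-0.01,"dy":-0.03,"dz":0.07,"claw":255},{"rx":0,"ry":0,"rz":0,"dx":-0.02,"dy":-0.065,"dz":0.08,"claw":255},{"rx":0,"ry":0,"rz":0,"dx":-0.03,"dy":-0.1,"dz":0.09,"claw":255},{"rx":0,"ry":0,"rz":0,"dx":-0.04,"dy":-0.14,"dz":0.1,"claw":255}]'
python3 -m inch '[{"rx":0,"ry":0,"rz":0,"dx":0,"dy":-0.04,"dz":0,"claw":255},{"rx":0,"ry":0,"rz":0,"dx":0,"dy":-0.08,"dz":0,"claw":255},{"rx":0,"ry":0,"rz":0,"dx":0,"dy":-0.11,"dz":0,"claw":255},{"rx":0,"ry":0,"rz":0,"dx":0,"dy":-0.11,"dz":0,"claw":255},{"rx":0,"ry":0,"rz":0,"dx":0,"dy":-0.11,"dz":0,"claw":255}]'
python3 - <<'E'
from h import *
s=robot.capture("scene");c=robot.capture("top");o=robot.observe();print(o["time"],o["position"],o["ft_force"]); tins(s)
s0=cv2.imread("pics/scene0.png")
d=cv2.absdiff(s0,s["pixels"]).max(2)
f=lambda q:cv2.resize(q[130:290,325:445],(400,533),interpolation=2)
cv2.imwrite("pics/end.png",np.hstack([f(s["pixels"]),cv2.resize(c["pixels"][100:260,215:335],(400,533),interpolation=2)]))
for l in("flour_shaker","tub_blue","masking_tape","measuring_spoon","tin_yellow_1"):
    for n,q in(("s",s),("t",c)):
        print(l,n,[ (round(r["score"],2),np.round(r["rect"][:2]).tolist()) for r in robot.find_in(l,q)[:1]])
E
```

```text
time: 13.83
position: [0.6035, 0.1604, 0.334]
eef_rot: [0.997, 0.079, -0.0, 0.0]
ft_force: [1.2, 0.3, -0.4]
opening: 0.0005
time: 14.25
position: [0.5634, 0.0206, 0.4326]
eef_rot: [0.997, 0.08, -0.0, -0.0]
ft_force: [0.8, -0.7, 0.6]
opening: 0.0005
time: 14.67
position: [0.5641, -0.0901, 0.4315]
eef_rot: [0.997, 0.078, -0.001, -0.0]
ft_force: [1.2, 0.2, -0.1]
opening: 0.0005
14.7667 [ 0.56440721 -0.08817424  0.43169223] [1.17645839 0.26838259 0.01444819]
0.96 [341. 148.  25.  26.] u -0.170 err 15.0px
0.71 [344. 165.  20.  27.] u -0.136 err 2.0px
0.71 [356. 177.  24.  19.] u -0.076 err 1.1px
0.71 [380. 191.  16.  29.] u 0.016 err 1.5px
0.62 [292. 237.  24.  31.] u -0.138 err 86.2px
0.34 [357. 212.  99.  83.] u -0.004 err 28.3px
flour_shaker s [(0.7, [251.0, 249.0])]
flour_shaker t [(0.67, [366.0, 195.0])]
tub_blue s [(0.6, [320.0, 266.0])]
tub_blue t []
masking_tape s [(0.62, [342.0, 292.0])]
masking_tape t []
measuring_spoon s [(0.5, [371.0, 217.0])]
measuring_spoon t [(0.75, [390.0, 199.0])]
tin_yellow_1 s [(0.88, [371.0, 218.0])]
tin_yellow_1 t [(0.95, [279.0, 138.0])]
```

View pics/end.png

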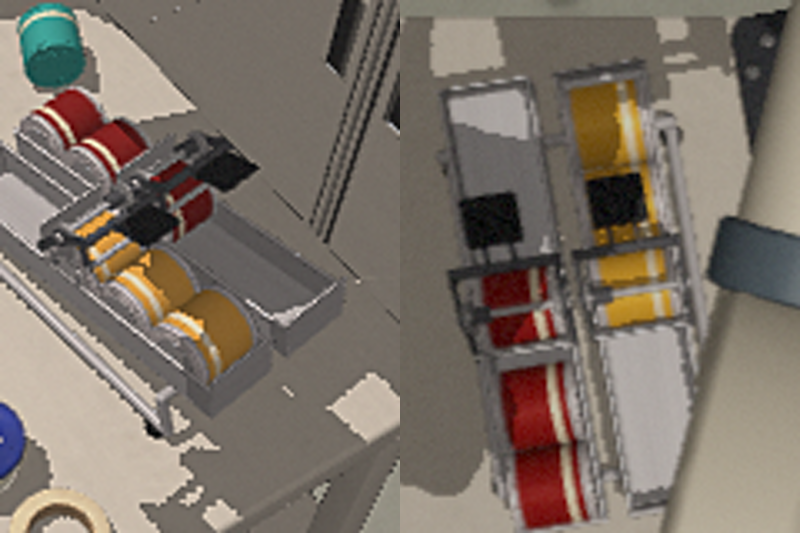

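Two red tins lie in the trough at the left of the scene crop, the third waits at the closed gate, both paddles are up and the yellow lane is unchanged. Handing in.

```bash
python3 -m inch '[{"rx":0,"ry":0,"rz":0,"dx":0,"dy":0,"dz":0,"claw":255},{"rx":0,"ry":0,"rz":0,"dx":0,"dy":0,"dz":0,"claw":255},{"rx":0,"ry":0,"rz":0,"dx":0,"dy":0,"dz":0,"claw":255}]'; python3 -c "
from workcell import robot
print(robot.job_done())"
```

```text
time: 15.57
position: [0.5647, -0.0888, 0.4317]
eef_rot: [0.997, 0.079, -0.0, -0.0]
ft_force: [0.5, -0.2, -0.8]
opening: 0.0006
the job is handed in; nothing more can be done
None
```

I pressed the red paddle with closed fingertips until two red tins had rolled out, then handed the job in at about 15.6 s; no verdict was reported.

- **First press:** I pressed too slowly and the lever jammed near 0.4 rad, with tin 1 stuck under the half-open gate. Letting go did not bring the lever back. I pressed again further uphill on the paddle, at up to about 49 N, and tin 1 rolled out while tin 2 was held back. The lever then returned fully.
- **Second press:** I pressed quickly and it went through cleanly, at about 12 N.

**Last checks:**
- **Red lane:** the final pictures put tin 1 at about -0.135 m, tin 2 at -0.075 m and tin 3 at the closed gate. Tin 3's detection read 0.016 m while half hidden by the gate frame, close to the 0.02 m limit. In the picture it sits where the first tin waited at the start.
- **Rest of the rack:** both paddles are up, and the yellow lane looks as it was at the start.
- **Robot:** the arm was clear of everything, with contact force near zero.
- **Things nearby:**
  - The tub was found in the scene view about where it was at the start.
  - The masking tape was found in the scene view.
  - The tub and tape were not found in the top view, because the arm was in the way.
  - The scene-view detections of the shaker and the spoon were not believable.
  - In the top view the shaker was about 4 pixels from its starting place.
  - The arm's path stayed well above all of them.

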